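# Close a thin-section slide onto a tilted rock chip and hold it flush

### The arm

A 6-joint arm with a two-finger parallel gripper is mounted at the origin on a cart in front of the work surface, level with it; the furniture and walls round the work are solid. World frame = base frame: x ahead of the robot, y to its left, z up, the work surface at z = 0. Lengths are in m, angles in rad, forces in N, time in s.
With the tool pointing down it reaches from about 0.4 to 0.925 m from the base axis. Payload 3.4 kg.
Tool frame: the origin (TCP) lies between the finger pads; the fingertips stand 22 mm ahead of it and the grasp point (between the pads) lies 3 mm ahead of it (env.tip_extent is the distance from the TCP to the fingertips, in m); z points along the fingers, y is the direction in which the jaws open and shut (so a half turn about z gives the same grasp; the last joint's range is limited). The gripper opens to 85 mm and grips with 20 to 120 N. Pads are 22 mm wide; open, the fingers measure 114 mm over their backs; the gripper's body (76 mm by 85 mm) begins 54 mm behind the grasp point. The pads swing forward as they close: fully open they stand 13 mm farther back than shut.
Start: joints at [1.242, 0.307, 1.506, -0, 1.328, -0.073], TCP at [0.146, 0.556, 0.253] pointing down, gripper open.
Joint ranges: [-3.12, 3.12], [-1.05, 2.28], [0.14, 2.33], [-1.42, 4.57], [0.1, 2.73], [-2.68, 2.68]. Speed limits (rad/s): [2.57, 2.57, 3.14, 3.14, 3.14, 3.14].

### API

Orientations are given as a rotation vector (axis times angle).
In Python, from plant import env, eyes, boxes_of, masks_of, landmark_of gives the robot as it stands.
- The arm moves only by the tool drive_tool, never from a script. Its argument "moves" is a list of rows, each a list of 6 numbers: the shift along the tool's x, y, z in m, then the turn, a rotation vector about the tool's x, y, z in units of 6 degrees (1.0 is 6 degrees). In form: [[tx, ty, tz, wx, wy, wz], ...]. A call has 1 to 8 rows; each row is the pose to reach, as a shift and turn from the pose commanded when the call began, along the tool's axes at that moment; what a row does not reach only later rows make up. A row lasts 1/10 s, in which the tool goes at most 50 mm and 8.59 degrees, less where a joint would pass 70% of its speed; a pose out of reach is approached as far as the arm can. A call with a gripper value outside its range is refused whole. "grip" is the gripper's target within -1 to 1 (fully open at 1, half-way at 0, shut at -1), set as the call begins (left out, the last holds). The fingers move at their own pace and stop on an object; the grip force is fixed at half the most. Time passes only in rows, so rows that repeat a pose let the fingers close. It gives the time, the measured TCP pose, the force and the opening at its end, in the units of the state.
- env.state(): the state, without advancing time (a new reading comes with each control period).
- eyes.read_camera(name): name is "side" or "top"; returns (picture, depth): 400x640x3 uint8, red, green, blue; 400x640 float32, m along the optical axis (not along the pixel's ray), 0 where there is no reading.
- eyes.camera_info(name): a dict with "intrinsics" (3x3 intrinsics, pixels), "k1" (the pictures are not rectified: a ray, as slopes to the right and down, at radius r is drawn at 1 + k1 r^2 times it, then the intrinsics apply), "extrinsics" (4x4, takes a point from world to camera coordinates). Camera axes: x right, y up, looking along -z (the intrinsics and any distortion apply to the point x, -y, -z); pixel columns grow to the right and rows downward; lengths in m; the calibration is good to about 2 mm. A picture is of the moment at which its call begins. camera_info takes no time and is no camera call.
- env.job_done(): hands the job in, once; it reports no verdict.
Trained networks look in the newest picture that a camera, given by its name, has taken for a name from the list of things; names that differ only in an ending like _2 or _b are one class to them, and where a whole thing is asked for, a point or a joint stands for the part that bears it (a point fixed in the world has none). Each returns a list of dicts, best first, with "confidence" (0 to 1); they miss things now and then, are a little off and sometimes report something else, mostly with a low value. They report only what shows in the picture. A call takes as long as a camera call. They do not tell look-alikes from the thing itself.
- boxes_of(camera, label): "extent" ([left, top, width, height] in pixels, round what is visible of it).
- masks_of(camera, label): "region" (400x640 bool, what is visible of it) and "extent" ([left, top, width, height] in pixels, round what is visible of it).
- landmark_of(camera, label): "point" ([column, row] in pixels: a listed point, or the origin of a listed thing).
The state is a dict: "t": time; "joint_pos": joint angles; "qd": joint speeds; "effort": joint torques, N m; "ee_pos": TCP position; "eef_rot": TCP orientation; "ft_force": force on the tool from outside, world axes, zero at the start; "wrist_torque": the same for the moment, N m; "opening": finger opening in m.
Only numpy, scipy, OpenCV 4.12 (cv2) and the standard library are available. Lean on these libraries where they do the work, as an engineer would, in place of code of your own. Each camera call takes 0.05 s, during which the arm holds its last target. There are 200 camera calls.

### The job

Mount the thin-section slide on the rock chip in the tilted bonding jig: lift the slide off its rest by the black handle of its holder, set the lower edge of the glass down on the chip against the two brass stop pins while the upper edge is still clearly raised, then close it like a lid until the glass lies flush on the sloped chip, centred and square to the pins. Press squarely and gently until the sprung platen under the chip is about half-way down, never bottoming it, and finish like that, still gripping the handle and pressing. Leave the two loose small jars (black lid, white lid), petri dish, loupe and grey specimen where they are.

Things in the scene. Friction and masses are not known exactly. Their poses are not given: they have to be found in the camera images.
- slide_grip (a point): Grasp point: centre of the upright black handle of the loose slide holder (0.16 kg, handle up, level at the start). The handle is 34 mm along x, 16 mm along y (grip across y), 40 mm tall; its top is 16 mm above this point, the aluminium plate (51 x 92 x 8 mm) that carries the glass 24 mm below it. Axes: x from lower to upper edge of the slide, y along its long edges, z up out of the handle.
- slide_face (a point): Centre of the underside of the glass slide, 51 (x) x 76 (y) x 2 mm, which is fixed under the holder's plate; 34 mm straight below slide_grip, same axes.
- lower_edge (a point): Middle of the lower long edge of the glass underside: 25.5 mm from slide_face along -x of the holder. This edge goes against the stop pins.
- upper_edge (a point): Middle of the upper long edge of the glass underside: 25.5 mm from slide_face along +x of the holder.
- slide_rest: Wooden rest with two white rails, 66 x 112 x 18 mm, fixed on the table; origin at the centre of its underside. Its rails carry the ends of the holder's plate, so the glass hangs 12 mm above the table.
- jig: Grey bonding jig, base 124 (x) x 120 (y) x 12 mm, fixed; origin at the centre of its underside; its -x side, the low side of the slope, faces roughly to the robot. Carries an aluminium stage locked at a slope that differs each time (0.14 to 0.36 rad, rising to the jig's +x), between two cheeks 76 mm high with lock knobs outside (72 mm from the middle), and on it the sprung platen with the chip.
- chip_face (a point): Centre of the rock chip's flat upper face, 44 (x) x 62 (y) mm; chip 9 mm thick, fixed on the dark steel platen, moves with it. Axes: x up the slope, y level, z out of the face. Two brass stop pins, 6 mm in diameter, at x = -28.5, y = +22 and -22 mm, rise 7 mm above the face: a slide against them has its lower edge at x = -25.5 mm and its centre at x = 0.
- platen (a joint): Travel of the sprung platen straight into the slope, m: 0 = up (unloaded), 0.006 = bottomed. Starts to move at about 4 N and needs 1.5 N more per mm (about 8 N at half travel); it returns when let go.
- chip_jar: Glass sample jar with a black lid, 42 mm in diameter, 62 mm high, loose bystander; origin at the centre of its underside.
- petri_dish: Plastic petri dish with chips, 65 mm in diameter, 16 mm high, loose bystander; origin at the centre of its underside.
- grain_jar: Small glass sample jar with a white lid, 34 mm in diameter, 50 mm high, loose bystander; origin at the centre of its underside.
- loupe: Black folding loupe, 32 x 56 x 13 mm, loose bystander; origin at the centre of its underside.
- grey_specimen: Dark grey hand specimen, 32 x 57 x 20 mm, loose bystander; origin at the centre of its underside.
Not all that is in view belongs to the job. What is shaped like the jig but pink is not meant.

How it is judged:
By the outcome, as a careful person would: the job done as asked, in the order asked, and still so for the second after the job is handed in, while the arm keeps its last pose, push and grip.
It also fails if it takes over 48 s, if anything falls off the work surface, if the arm or the gripper's body presses on something with over 40 N, if the wrist force passes 120 N, or if a joint passes its speed limit or range.

## Working session

There is one attempt and no reset: what is moved stays moved. The work goes in short steps, Python scripts to look and compute and a tool call to move; the robot and the scene stay as the last step left them, time stands still between calls to the robot, and variables do not carry over. Pictures are saved under pics/ and viewed, about 8 in all and at most 12, crops included, and the job is handed in when it is done.

Besides the shell and the picture viewer there is one more tool, called after ">>>" as a command line: name --pt "numbers of a row" for each row, then --argument value for the rest. drive_tool: Moves the arm, as the interface text tells. Its arguments: {"type":"object","properties":{"moves":{"type":"array"},"grip":{"type":"number"}},"required":["moves"]}

```bash
mkdir -p pics; ls; cat > h.py <<'E'
import numpy as np, cv2, json
from scipy.spatial.transform import Rotation as R
from plant import env, eyes, boxes_of, masks_of, landmark_of
def world(cam,uv,depth):
    ci=eyes.camera_info(cam);K=np.array(ci['intrinsics']);k1=ci['k1'];E=np.array(ci['extrinsics'])
    uv=np.atleast_2d(np.asarray(uv,float));d=np.atleast_1d(depth)
    s=np.c_[(uv[:,0]-K[0,2])/K[0,0],(uv[:,1]-K[1,2])/K[1,1]];u=s.copy()
    for _ in range(10): u=s/(1+k1*(u**2).sum(1))[:,None]
    pc=np.c_[u[:,0]*d,-u[:,1]*d,-d]
    return (pc-E[:3,3])@E[:3,:3]
def proj(cam,P):
    ci=eyes.camera_info(cam);K=np.array(ci['intrinsics']);k1=ci['k1'];E=np.array(ci['extrinsics'])
    p=np.atleast_2d(P)@E[:3,:3].T+E[:3,3];s=np.c_[p[:,0]/-p[:,2],p[:,1]/p[:,2]]
    s=s*(1+k1*(s**2).sum(1))[:,None]
    return s@K[:2,:2].T+K[:2,2]
def snap(cam,name=None):
    im,d=eyes.read_camera(cam)
    if name: cv2.imwrite('pics/'+name+'.png',im[...,::-1])
    return im,d
def dat(d,uv,r=2):
    c,rr=int(round(uv[0])),int(round(uv[1]));w=d[max(rr-r,0):rr+r+1,max(c-r,0):c+r+1];w=w[w>0]
    return np.median(w) if len(w) else 0
E
python3 - <<'E'
from h import *
np.set_printoptions(precision=4,suppress=True)
for c in('top','side'):
    im,d=snap(c,c+'0')
    ci=eyes.camera_info(c);E=np.array(ci['extrinsics']);print(c,'cam at',-E[:3,:3].T@E[:3,3],'look',-E[2,:3],ci['k1'],ci['intrinsics'][0][0])
    for l in ['slide_grip','slide_face','lower_edge','upper_edge','slide_rest','jig','chip_face']:
        for x in landmark_of(c,l)[:2]:
            p=x['point'];z=dat(d,p);print(l,round(x['confidence'],2),np.round(p,1),world(c,p,z)[0] if z else None)
s=env.state();print({k:np.round(v,3) for k,v in s.items()})
E
```

```text
pics
top cam at [0.4555 0.0397 1.4039] look [ 0.0727  0.0088 -0.9973] -0.028117213008966406 389.3090325053237
slide_grip 0.64 [258.4 225.7] [0.4572 0.2599 0.0584]
slide_face 0.93 [258.1 228.4] [0.4479 0.2608 0.0577]
slide_face 0.66 [192.1 212.7] [0.4977 0.5085 0.0114]
lower_edge 0.73 [257.4 234.8] [0.4246 0.2715 0.0028]
upper_edge 0.63 [256.7 217.5] [0.4865 0.2756 0.0068]
slide_rest 0.58 [258.7 225.6] [0.4576 0.2616 0.0422]
jig 0.97 [321.5 191.9] [0.5786 0.0449 0.0709]
jig 0.57 [450.1 152.9] [ 0.7291 -0.4037  0.0523]
chip_face 0.85 [455.4 148.8] [ 0.743  -0.4205  0.0581]
chip_face 0.81 [321.5 192.2] [0.5776 0.0449 0.0709]
side cam at [0.4302 1.437  0.9744] look [ 0.0896 -0.8298 -0.5508] 0.002754706220504496 448.8894945784823
slide_grip 0.53 [337.1 239.1] [0.4619 0.2804 0.0474]
slide_face 0.54 [338.7 245.4] [0.4555 0.2822 0.0228]
slide_face 0.33 [337.9 250.1] [0.4567 0.3061 0.0225]
upper_edge 0.68 [330.1 247.6] [0.4835 0.2837 0.0118]
upper_edge 0.35 [309.2 208.3] [0.5766 0.0792 0.0214]
slide_rest 0.6 [337.1 248.1] [0.4599 0.2956 0.0219]
jig 0.58 [337.5 248.8] [0.4584 0.2995 0.0224]
jig 0.48 [285.6 149.3] [0.6366 0.217  0.3334]
chip_face 0.84 [306.4 190.1] [0.5934 0.0278 0.0676]
chip_face 0.3 [320.8 297. ] [0.494  0.5093 0.0119]
{'t': np.float64(0.8), 'joint_pos': array([ 1.241,  0.307,  1.506,  0.   ,  1.328, -0.073]), 'qd': array([-0.001,  0.002, -0.001,  0.001, -0.001, -0.   ]), 'effort': array([  0.   , -45.738, -25.233,  -0.   ,   0.   ,  -0.   ]), 'ee_pos': array([0.146, 0.556, 0.253]), 'eef_rot': array([-0.401, -3.116, -0.   ]), 'ft_force': array([-0.231,  0.186,  0.118]), 'wrist_torque': array([-0.01 ,  0.017,  0.011]), 'opening': np.float64(0.085)}
```

```bash
cd pics; python3 -c "
import cv2,numpy as np
print(1)"
```

```text
1
```

```bash
cd pics; python3 -c "
import cv2
a=cv2.imread('top0.png')[110:290,180:500];b=cv2.imread('side0.png')[130:310,180:500]
f=lambda x:cv2.resize(x,(800,450),interpolation=cv2.INTER_CUBIC)
import numpy as np
cv2.imwrite('t0.png',f(a));cv2.imwrite('s0.png',f(b))"
```

```text
(no output)
```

View pics/t0.png

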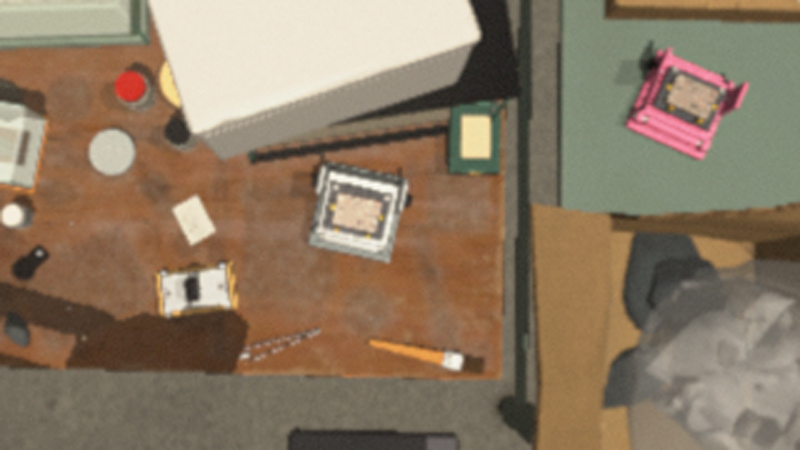

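View pics/s0.png

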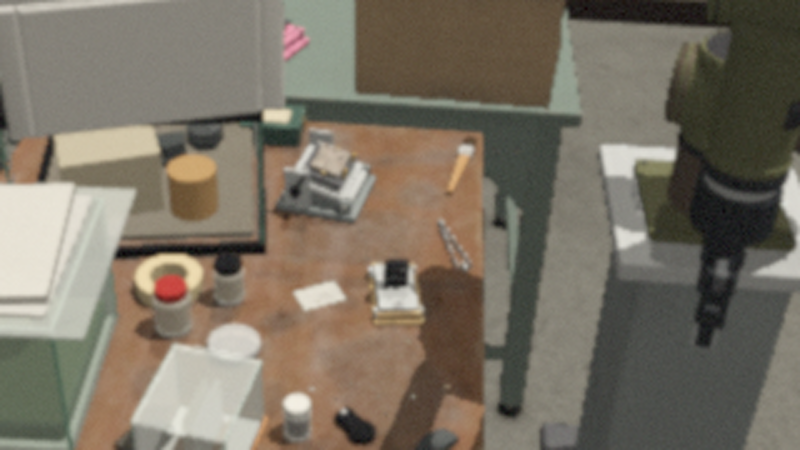

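```bash
python3 - <<'E'
from h import *
np.set_printoptions(precision=4,suppress=True)
for c in('top','side'):
    im,d=snap(c); np.save(f'd_{c}.npy',d); np.save(f'im_{c}.npy',im)
    v,u=np.mgrid[:400,:640];W=world(c,np.c_[u.ravel(),v.ravel()],d.ravel()).reshape(400,640,3);np.save(f'W_{c}.npy',W)
    for l,g in (('chip_face',(.58,.045)),('jig',(.58,.045)),('slide_grip',(.457,.262)),('slide_rest',(.457,.262))):
        for m in masks_of(c,l)[:3]:
            P=W[m['region']&(d>0)]; 
            if len(P)<10: continue
            mm=np.median(P,0); print(c,l,round(m['confidence'],2),m['extent'],len(P),'med',mm,'lo',P.min(0),'hi',P.max(0))
            if np.hypot(*(mm[:2]-g))<.06:
                np.save(f'm_{c}_{l}.npy',m['region']); break
    # shelf
    r=(W[...,2]>.15)&(d>0)&(abs(W[...,1])<.45)&(W[...,0]>.4)&(W[...,0]<1.2)
    P=W[r]; print(c,'tall',len(P),P.min(0),P.max(0), np.percentile(P[:,0],[1,5,25]),np.percentile(P[:,2],[5,50,95]))
W=np.load('W_top.npy')
for r in range(110,215,8): print(r,' '.join(f'({W[r,x,0]:.2f},{W[r,x,1]:.2f},{W[r,x,2]:.2f})' for x in range(235,405,20)))
E
```

```text
top chip_face 0.87 [441.5, 138.4, 29.0, 23.7] 495 med [ 0.7423 -0.4211  0.0543] lo [ 0.7001 -0.4746  0.0295] hi [ 0.7901 -0.3723  0.069 ]
top chip_face 0.79 [310.4, 183.1, 26.1, 23.8] 461 med [0.5714 0.0401 0.0654] lo [ 0.5341 -0.0049  0.0456] hi [0.6093 0.0846 0.0799]
top jig 0.87 [432.3, 128.9, 46.0, 45.6] 1184 med [ 0.7378 -0.415   0.0374] lo [ 0.6652 -0.5217 -0.0049] hi [ 0.8251 -0.3471  0.0856]
top jig 0.77 [304.6, 175.8, 39.9, 38.6] 1174 med [0.5725 0.0419 0.052 ] lo [ 0.5088 -0.0297 -0.0053] hi [0.6411 0.1079 0.0799]
top slide_grip 0.89 [243.8, 217.2, 27.5, 13.4] 347 med [0.459  0.2641 0.0228] lo [0.4305 0.2243 0.013 ] hi [0.4855 0.3142 0.0658]
top slide_rest 0.75 [259.0, 216.8, 16.9, 19.1] 43 med [0.4504 0.2184 0.0144] lo [0.4274 0.2114 0.0016] hi [0.4929 0.2755 0.0221]
top tall 26766 [ 0.4    -0.45    0.1512] [1.065  0.45   0.4639] [0.4073 0.4379 0.6839] [0.2021 0.4495 0.4539]
side chip_face 0.6 [300.3, 187.2, 21.8, 16.8] 228 med [0.5714 0.0594 0.0654] lo [0.5378 0.0061 0.0496] hi [0.6053 0.0915 0.0782]
side jig 0.94 [287.3, 181.6, 45.5, 36.2] 894 med [0.5743 0.0785 0.0419] 
[... 2007 characters left out ...]
-0.00) (0.63,-0.15,-0.00) (0.72,-0.36,-0.76)
190 (0.58,0.36,-0.00) (0.59,0.29,0.00) (0.59,0.21,0.00) (0.59,0.14,-0.00) (0.58,0.07,0.07) (0.59,-0.00,0.06) (0.60,-0.08,0.00) (0.60,-0.15,0.00) (0.68,-0.36,-0.75)
198 (0.56,0.36,-0.00) (0.56,0.28,0.01) (0.56,0.21,0.00) (0.56,0.14,-0.00) (0.56,0.07,0.06) (0.56,-0.00,0.05) (0.57,-0.08,0.00) (0.57,-0.15,0.00) (0.55,-0.17,0.28)
206 (0.53,0.36,0.00) (0.53,0.28,-0.00) (0.53,0.21,0.00) (0.53,0.14,-0.00) (0.53,0.07,0.03) (0.53,-0.00,0.01) (0.54,-0.08,0.00) (0.54,-0.15,0.00) (0.52,-0.17,0.28)
214 (0.50,0.36,0.00) (0.50,0.28,0.00) (0.50,0.21,-0.00) (0.50,0.14,-0.00) (0.50,0.07,-0.00) (0.51,-0.01,0.01) (0.51,-0.08,-0.00) (0.51,-0.15,-0.00) (0.50,-0.17,0.29)
```

```bash
python3 - <<'E'
from h import *
np.set_printoptions(precision=4,suppress=True)
def rect(P2): 
    r=cv2.minAreaRect(P2.astype(np.float32)*1000); return np.round(r[0],1),np.round(r[1],1),round(r[2],1)
tiles=[]
for c in('top','side'):
    W=np.load(f'W_{c}.npy');im=np.load(f'im_{c}.npy').astype(int);d=np.load(f'd_{c}.npy')
    g=np.hypot(W[...,0]-.572,W[...,1]-.042)
    sat=im[...,0]-im[...,2]
    ch=(g<.06)&(sat>25)&(W[...,2]>.035)&(d>0)
    ch=cv2.morphologyEx(ch.astype(np.uint8),cv2.MORPH_OPEN,np.ones((3,3)))>0
    P=W[ch];
    er=cv2.erode(ch.astype(np.uint8),np.ones((3,3)))>0;Q=W[er]
    A=np.c_[Q[:,:2]-Q[:,:2].mean(0),np.ones(len(Q))];k,*_=np.linalg.lstsq(A,Q[:,2],rcond=None);res=Q[:,2]-A@k
    m=abs(res)<2.0*res.std();k,*_=np.linalg.lstsq(A[m],Q[m,2],rcond=None)
    print(c,'chip n',len(P),len(Q),'mean',P.mean(0),'slope',np.arctan(np.hypot(k[0],k[1])),'dir',np.arctan2(k[1],k[0]),'res',res.std(),rect(P[:,:2]))
    b=(g<.1)&(W[...,2]>.005)&(W[...,2]<.02)&(d>0);print(' base n',b.sum(),rect(W[b][:,:2]))
    h=np.hypot(W[...,0]-.457,W[...,1]-.264)
    pl=(h<.07)&(W[...,2]>.016)&(W[...,2]<.028)&(im.min(2)>140);P=W[pl];print(' plate',len(P),P.mean(0),rect(P[:,:2]))
    hd=(h<.04)&(W[...,2]>.052)&(d>0);P=W[hd];print(' handle',len(P),P.mean(0),rect(P[:,:2]))
    # ortho tiles: holder plane z=.022 and handle top z=.062, jig base z=.012, chip plane approx
    def ortho(cx,cy,f):
        s=np.arange(-75,75,.75)/1000; X,Y=np.meshgrid(cx-s,cy-s,indexing='ij')
        uv=proj(c,np.c_[X.ravel(),Y.ravel(),f(X,Y).ravel()]).reshape(X.shape+(2,)).astype(np.float32)
        return cv2.remap(im.astype(np.uint8),uv[...,0],uv[...,1],cv2.INTER_CUBIC)[...,::-1]
    tiles.append(np.hstack([ortho(.457,.262,lambda X,Y:0*X+.022),ortho(.457,.262,lambda X,Y:0*X+.062),ortho(.572,.042,lambda X,Y:0*X+.012),ortho(.572,.042,lambda X,Y:k[2]+k[0]*(X-Q[:,0].mean())+k[1]*(Y-Q[:,1].mean()))]))
cv2.imwrite('pics/ortho.png',np.vstack(tiles))
E
```

```text
top chip n 270 196 mean [0.5691 0.0422 0.0669] slope 0.22240462741062003 dir -0.15469842867293637 res 0.0026814050097125576 (array([568.9,  43.4]), array([73.3, 51.5]), 73.7)
 base n 366 (array([573.3,  43.2]), array([193.8, 180.3]), 1.1)
 plate 282 [0.4579 0.2671 0.022 ] (array([458.7, 269. ]), array([57.9, 92. ]), 9.3)
 handle 46 [0.4572 0.2682 0.0605] (array([457.7, 268.1]), array([31.1, 14.4]), 1.5)
side chip n 121 69 mean [0.5656 0.0474 0.0665] slope 0.21290472777939143 dir -0.0557959541371767 res 0.002699098511780662 (array([561.2,  44.1]), array([54.2, 67.5]), 2.0)
 base n 245 (array([579.8,  59.6]), array([172. , 130.5]), 6.7)
 plate 185 [0.4573 0.2881 0.0221] (array([458.8, 272.4]), array([ 60. , 105.5]), 8.7)
 handle 44 [0.4582 0.2767 0.0593] (array([457.8, 276.2]), array([31.6, 17.5]), 11.5)
```

View pics/ortho.png

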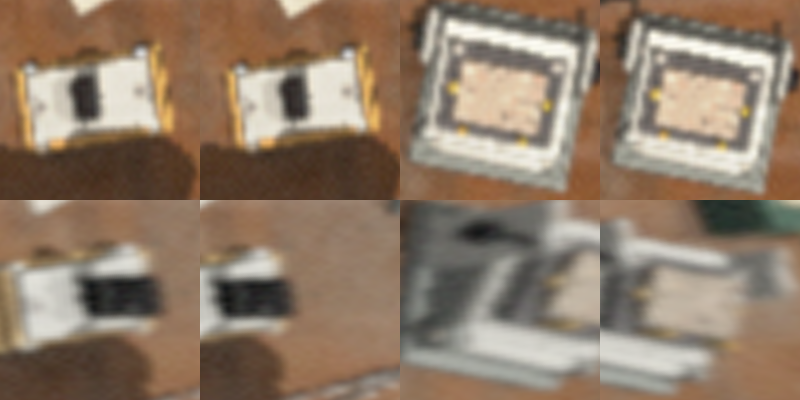

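```bash
cat > m.py <<'E'
from h import *
np.set_printoptions(precision=4,suppress=True)
def planefit(Q):
    k=None;m=np.ones(len(Q),bool);c=Q.mean(0)
    A=np.c_[Q[:,:2]-c[:2],np.ones(len(Q))]
    for _ in range(4):
        k,*_=np.linalg.lstsq(A[m],Q[m,2],rcond=None);r=Q[:,2]-A@k;m=abs(r)<max(2.5*r[m].std(),1e-4)
    return c,k,r[m].std()
def ortho(c,im,O,Rm,xs,ys):
    X,Y=np.meshgrid(xs,ys,indexing='ij');P=O+np.c_[X.ravel(),Y.ravel(),0*X.ravel()]@Rm.T
    uv=proj(c,P).reshape(X.shape+(2,)).astype(np.float32)
    return cv2.remap(im.astype(np.float32),uv[...,0],uv[...,1],cv2.INTER_LINEAR)
def cross(x,p,lo,hi,rising):  # half-level crossing near
    m=(x>=lo)&(x<=hi);xx=x[m];pp=p[m];t=(pp.max()+pp.min())/2;s=(pp>t)
    i=np.where(s[1:]!=s[:-1])[0]
    i=[j for j in i if (s[j+1]==rising)]
    if not i:return np.nan
    j=i[0];return xx[j]+(t-pp[j])/(pp[j+1]-pp[j])*(xx[j+1]-xx[j])
E
cat > a.py <<'E'
from m import *
N=6;D={}
for c in('top','side'):
    fr=[snap(c) for _ in range(N)]
    im=np.mean([f[0] for f in fr],0);ds=np.array([f[1] for f in fr]);ds[ds==0]=np.nan;d=np.nan_to_num(np.nanmedian(ds,0))
    np.save(f'im_{c}.npy',im);np.save(f'd_{c}.npy',d)
    v,u=np.mgrid[:400,:640];W=world(c,np.c_[u.ravel(),v.ravel()],d.ravel()).reshape(400,640,3);np.save(f'W_{c}.npy',W)
    g=np.hypot(W[...,0]-.572,W[...,1]-.042);sat=im[...,0]-im[...,2]
    ch=(g<.05)&(sat>25)&(W[...,2]>.035)&(d>0)
    er=cv2.erode(cv2.morphologyEx(ch.astype(np.uint8),cv2.MORPH_OPEN,np.ones((3,3))),np.ones((3,3)))>0
    cc,k,r=planefit(W[er]);print(c,'chip plane',er.sum(),'z@.5690,.0430',k[2]+k[0]*(.569-cc[0])+k[1]*(.043-cc[1]),'slope',np.hypot(*k[:2]),'dir',np.arctan2(k[1],k[0]),'along -.19:',k[0]*np.cos(.19)-k[1]*np.sin(.19),'res',r)
    t=W[(abs(W[...,2])<.012)&(W[...,0]>.4)&(W[...,0]<.65)&(abs(W[...,1]-.15)<.1)&(d>0)];print('  table z',np.median(t[:,2]))
# base edges in top
im=np.load('im_top.npy')
def edges(O,yaw,half,which,z,lvl):
    Rm=R.from_euler('z',yaw).as_matrix();s=np.arange(-.5,.5,.01)
    xs=np.arange(-.02,.02,.0005);ts=np.linspace(-.75,.75,41)
    for nm,ax,sg in which:
        h=half[ax];o=half[1-ax];pts=[]
        for t in ts*o:
            q=np.zeros((len(xs),3));q[:,ax]=sg*h+xs*sg;q[:,1-ax]=t;q=q@Rm.T+[O[0],O[1],z]
            val=cv2.remap((im[...,0]-im[...,2]).astype(np.float32),*[a.astype(np.float32)[:,None] for a in proj('top',q).T],cv2.INTER_LINEAR)[:,0] if lvl=='sat' else cv2.remap(im.min(2).astype(np.float32),*[a.astype(np.float32)[:,None] for a in proj('top',q).T],cv2.INTER_LINEAR)[:,0]
            pts.append((t,cross(xs,val,-.02,.02,lvl=='sat')))
        p=np.array(pts);p=p[~np.isnan(p[:,1])]
        m=abs(p[:,1]-np.median(p[:,1]))<.006;k=np.polyfit(p[m,0],p[m,1],1);r=p[m,1]-np.polyval(k,p[m,0]);m2=abs(r)<2*r.std();k=np.polyfit(p[m,0][m2],p[m,1][m2],1)
        print('  ',nm,'n',m2.sum(),'offset mm',k[1]*1000,'slope',k[0]*sg,'(dyaw=',(-k[0]*sg if ax==0 else k[0]*sg),')',r.std()*1000)
print('jig base');edges((.572,.042),-.19,(.062,.060),[('front',0,-1),('left',1,1),('right',1,-1)],.006,'sat')
print('plate');edges((.4575,.268),.16,(.0255,.046),[('low',0,-1),('up',0,1),('left',1,1),('right',1,-1)],.022,'sat')
E
python3 a.py
```

```text
top chip plane 202 z@.5690,.0430 0.06803157061067111 slope 0.24370191512915118 dir -0.17661838260946816 along -.19: 0.2436800958859849 res 0.0011894745456954869
  table z 0.0001771467869377969
side chip plane 73 z@.5690,.0430 0.06799006811069155 slope 0.23630331118010517 dir -0.09292951087891366 along -.19: 0.23519087987346132 res 0.0011141677665693621
  table z 0.0006230949267334313
jig base
   front n 40 offset mm -2.9916877260057007 slope -0.0007491119760467351 (dyaw= 0.0007491119760467351 ) 0.32967832951168313
   left n 29 offset mm 1.9617907286901675 slope 0.01955652201893635 (dyaw= 0.01955652201893635 ) 1.179188216323312
   right n 32 offset mm 2.0055778683917325 slope -0.0340785740879986 (dyaw= -0.0340785740879986 ) 1.0606194956599593
plate
   low n 40 offset mm -0.34251939282083654 slope 0.013016904821855147 (dyaw= -0.013016904821855147 ) 0.41420500899137647
   up n 40 offset mm 2.408853632930902 slope 0.03074513832271036 (dyaw= -0.03074513832271036 ) 0.6818540420497211
   left n 41 offset mm 2.079160487120308 slope 0.002620730379167946 (dyaw= 0.002620730379167946 ) 0.41166902150146983
   right n 41 offset mm 0.7062896592542708 slope 0.0012996328336252034 (dyaw= 0.0012996328336252034 ) 0.29515098598438033a.py:5: RuntimeWarning: All-NaN slice encountered
  im=np.mean([f[0] for f in fr],0);ds=np.array([f[1] for f in fr]);ds[ds==0]=np.nan;d=np.nan_to_num(np.nanmedian(ds,0))
```

```bash
cat > b.py <<'E'
from m import *
yaw,sl=-.19,.2365
Rm=R.from_euler('ZY',[yaw,-sl]).as_matrix();np.save('Rchip.npy',Rm)
O=np.array([.569,.043,.068]);xs=np.arange(-.045,.045,.0005)
for c in('top','side'):
    im=np.load(f'im_{c}.npy')
    a=ortho(c,im,O,Rm,xs,xs).sum(2)
    px=a[:,abs(xs)<.02].mean(1);py=a[abs(xs)<.013].mean(0)
    e=[cross(xs,px,-.032,-.012,True),cross(xs,px,.012,.032,False),cross(xs,py,-.042,-.02,True),cross(xs,py,.02,.042,False)]
    print(c,'edges mm',np.array(e)*1e3,'centre',(e[0]+e[1])*500,(e[2]+e[3])*500,'world',O+Rm@[(e[0]+e[1])/2,(e[2]+e[3])/2,0])
    b=ortho(c,im,O+Rm@[0,0,.005],Rm,xs,xs);y=b[...,:2].min(2)-b[...,2]   # yellow
    for s in(1,-1):
        w=(abs(xs[:,None]+.0285)<.008)&(abs(xs[None]-s*.022)<.008);q=np.where(w,y,0);q=np.clip(q-np.percentile(y[w],70),0,None)
        print('  pin',s,(q.sum(1)@xs)/q.sum()*1e3,(q.sum(0)@xs)/q.sum()*1e3,y[w].max())
s=env.state();print(s['t'],s['ee_pos'],R.from_rotvec(s['eef_rot']).as_matrix())
E
python3 b.py
```

```text
top edges mm [-21.1714  22.0535 -31.7551  30.1887] centre 0.4410786684602916 -0.7831792533397244 world [0.5693 0.0421 0.0681]
  pin 1 -27.785706492254914 21.277571209671745 56.51367
  pin -1 -27.589995778832662 -22.828856918264986 69.374985
side edges mm [-21.6969  21.2654 -30.6939  34.7556] centre -0.21576307713981266 2.0308687835932213 world [0.5692 0.045  0.0679]
  pin 1 -26.99732914126366 24.378953532889486 30.40625
  pin -1 -27.67146653282023 -23.730239735284194 39.80242
1.9 [0.1455 0.5563 0.2533] [[-0.9675  0.253   0.    ]
 [ 0.253   0.9675 -0.    ]
 [-0.     -0.     -1.    ]]
```

```bash
cat > go.py <<'E'
from m import *
def rel(pos,Rt,p0=None,R0=None):
    s=env.state();p=s['ee_pos'] if p0 is None else p0;r=R.from_rotvec(s['eef_rot']).as_matrix() if R0 is None else R0
    return np.r_[r.T@(np.asarray(pos)-p), R.from_matrix(r.T@Rt).as_rotvec()/np.radians(6)]
F=np.diag([-1.,1,-1])  # tool axes in holder axes
def rowfor(grip_pos,Rh,grasp=.003):  # holder grasp point pose -> tool row
    Rt=Rh@F; return np.round(rel(np.asarray(grip_pos)-Rt[:,2]*grasp,Rt),4)
Rz=lambda a:R.from_euler('z',a).as_matrix()
Rchip=R.from_euler('ZY',[-.19,-.2365]).as_matrix();C=np.array([.5693,.0424,.068])
def lid(t,x0=-.0255,z0=0.,y0=0.):  # holder opened by t about lower edge; edge at (x0,y0,z0) in chip frame -> grip pos,R
    Rh=Rchip@R.from_euler('y',-t).as_matrix()
    return C+Rchip@[x0,y0,z0]+Rh@[.0255,0,.034],Rh
E
python3 -c "
from go import *
print(rowfor([.4575,.268,.19],Rz(.15)))"
```

```text
[-0.3748 -0.2     0.0603 -0.0002  0.0001 -3.875 ]
```

>>> drive_tool --pt "-0.12 -0.066 0.0 0 0 -1.3" --pt "-0.25 -0.133 0.02 0 0 -2.6" --pt "-0.375 -0.2 0.06 0 0 -3.875" --pt "-0.375 -0.2 0.06 0 0 -3.875" --pt "-0.375 -0.2 0.06 0 0 -3.875" --pt "-0.375 -0.2 0.06 0 0 -3.875" --pt "-0.375 -0.2 0.06 0 0 -3.875" --pt "-0.375 -0.2 0.06 0 0 -3.875" --grip 0.2

```text
t: 2.7
ee_pos: [0.4354, 0.2883, 0.1988]
eef_rot: [-0.235, 3.132, 0.001]
ft_force: [0.3, -0.0, 0.1]
opening: 0.0512
```

```bash
python3 -c "
from go import *
s=env.state();print(s['t'],s['ee_pos'],s['ft_force'],s['opening'],s['joint_pos'])
print(rowfor([.4575,.268,.19],Rz(.15)),rowfor([.4575,.268,.046],Rz(.15)))"
```

```text
2.7 [0.4354 0.2883 0.1988] [ 0.2526 -0.0176  0.0708] 0.051209927698813565 [ 0.5038  0.2832  1.6939  0.0001  1.1636 -1.2171]
[-0.0188 -0.0233  0.0058  0.004   0.0072  0.0001] [-0.0187 -0.0234  0.1498  0.004   0.0072  0.0001]
```

>>> drive_tool --pt "0 0 0 0 0 0" --pt "0 0 0 0 0 0"

```text
t: 2.9
ee_pos: [0.4347, 0.2888, 0.1985]
eef_rot: [0.23, -3.132, -0.0]
ft_force: [-0.4, 0.9, -0.1]
opening: 0.0516
```

```bash
python3 -c "
from go import *
print(rowfor([.4575,.268,.19],Rz(.15)),rowfor([.4575,.268,.046],Rz(.15)))
im,d=snap('top');W=world('top',np.c_[np.mgrid[:400,:640][1].ravel(),np.mgrid[:400,:640][0].ravel()],d.ravel());print(env.state()['t'])"
```

```text
[-0.0195 -0.0239  0.0055  0.0019 -0.0097 -0.0334] [-0.0197 -0.0239  0.1495  0.0019 -0.0097 -0.0334]
2.95
```

>>> drive_tool --pt "-0.0197 -0.0239 0.03 0 0 0" --pt "-0.0197 -0.0239 0.07 0 0 0" --pt "-0.0197 -0.0239 0.1 0 0 0" --pt "-0.0197 -0.0239 0.125 0 0 0" --pt "-0.0197 -0.0239 0.14 0 0 0" --pt "-0.0197 -0.0239 0.147 0 0 0" --pt "-0.0197 -0.0239 0.149 0 0 0" --pt "-0.0197 -0.0239 0.149 0 0 0"

```text
t: 3.75
ee_pos: [0.457, 0.2701, 0.0504]
eef_rot: [-0.238, 3.132, 0.001]
ft_force: [-0.6, -0.2, 0.4]
opening: 0.051
```

```bash
python3 - <<'E'
from go import *
im,d=snap('side','side1');im2,_=snap('top')
f=lambda x:cv2.resize(x,(400,400),interpolation=cv2.INTER_CUBIC)
cv2.imwrite('pics/g1.png',np.hstack([f(im[205:275,300:370]),f(im2[190:260,225:295])])[...,::-1])
print(env.state()['t'],rowfor([.4575,.268,.046],Rz(.15)))
E
```

```text
3.85 [ 0.0004 -0.0018  0.0018  0.0064  0.0189  0.007 ]
```

View pics/g1.png

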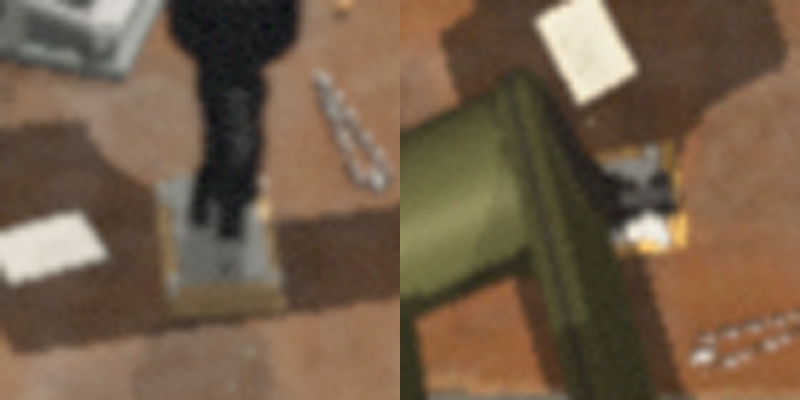

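>>> drive_tool --pt "0 -0.001 0.001 0 0 0" --pt "0 -0.001 0.001 0 0 0" --pt "0 -0.001 0.001 0 0 0" --pt "0 -0.001 0.001 0 0 0" --pt "0 -0.001 0.001 0 0 0" --pt "0 -0.001 0.001 0 0 0" --grip -1

```text
t: 4.45
ee_pos: [0.4577, 0.2702, 0.0499]
eef_rot: [-0.233, 3.131, 0.006]
ft_force: [-3.1, 8.3, 4.3]
opening: 0.0152
```

>>> drive_tool --pt "0 0 -0.01 0 0 0" --pt "0 0 -0.04 0 0 0" --pt "0 0 -0.08 0 0 0" --pt "0 0 -0.12 0 0 0" --pt "0 0 -0.12 0 0 0" --pt "0 0 -0.12 0 0 0"

```text
t: 5.05
ee_pos: [0.4576, 0.2679, 0.1699]
eef_rot: [-0.235, 3.131, 0.001]
ft_force: [-0.8, -1.1, -2.5]
opening: 0.0152
```

```bash
python3 - <<'E'
from go import *
s=env.state();print(s['t'],s['ee_pos'],s['ft_force'],s['wrist_torque'],s['opening'])
g,Rh=lid(.35,x0=-.0225,z0=.05);print(g,rowfor(g,Rh))
g,Rh=lid(.35,x0=-.0225,z0=.10);print(g,rowfor(g,Rh))
E
```

```text
5.05 [0.4576 0.2679 0.1699] [-0.7585 -1.0728 -2.5171] [-0.0094  0.031   0.0595] 0.015165729583188384
[0.5387 0.0483 0.1538] [-0.0458 -0.2287  0.0136  0.959  -5.5247  3.1466]
[0.5272 0.0505 0.2024] [-0.0349 -0.2248 -0.035   0.959  -5.5247  3.1466]
```

>>> drive_tool --pt "-0.008 -0.045 -0.015 0.2 -1.1 0.63" --pt "-0.016 -0.09 -0.03 0.4 -2.2 1.26" --pt "-0.024 -0.135 -0.035 0.58 -3.3 1.9" --pt "-0.03 -0.18 -0.035 0.77 -4.4 2.5" --pt "-0.035 -0.225 -0.035 0.96 -5.525 3.147" --pt "-0.035 -0.225 -0.035 0.96 -5.525 3.147" --pt "-0.035 -0.225 -0.035 0.96 -5.525 3.147" --pt "-0.035 -0.225 -0.035 0.96 -5.525 3.147"

```text
t: 5.85
ee_pos: [0.5257, 0.0512, 0.2032]
eef_rot: [0.242, 2.549, -0.074]
ft_force: [0.3, -1.1, -2.5]
opening: 0.0151
```

```bash
python3 - <<'E'
from go import *
s=env.state();print(s['t'],s['ee_pos'],s['ft_force'],s['wrist_torque'],s['opening'],s['joint_pos'],s['qd'])
for z in(.1,.03):
  g,Rh=lid(.35,x0=-.0225,z0=z);print(g,rowfor(g,Rh))
E
```

```text
5.85 [0.5257 0.0512 0.2032] [ 0.2878 -1.1199 -2.4937] [ 0.0946  0.4764 -0.018 ] 0.015141555938211674 [ 0.1333  0.1241  2.0965 -0.4662  0.4015 -0.8653] [ 0.0168 -0.0008 -0.0271 -0.0025 -0.0029  0.0027]
[0.5272 0.0505 0.2024] [-0.0009 -0.0004 -0.0015 -0.0079 -0.0346  0.0099]
[0.5433 0.0474 0.1343] [ 0.0229 -0.0003  0.0644 -0.0079 -0.0346  0.0099]
```

>>> drive_tool --pt "0.006 0 0.015 0 0 0" --pt "0.012 0 0.03 0 0 0" --pt "0.018 0 0.045 0 0 0" --pt "0.021 0 0.056 0 0 0" --pt "0.0225 0 0.063 0 0 0" --pt "0.0225 0 0.063 0 0 0" --pt "0.0225 0 0.063 0 0 0"

```text
t: 6.55
ee_pos: [0.5421, 0.0486, 0.1389]
eef_rot: [0.24, 2.547, -0.074]
ft_force: [-0.2, 0.8, -2.6]
opening: 0.0152
```

```bash
python3 - <<'E'
from go import *
s=env.state();print(s['t'],s['ee_pos'],s['ft_force'],s['wrist_torque'])
g,Rh=lid(.35,x0=-.0225,z0=.03);print(rowfor(g,Rh))
Rt=R.from_rotvec(s['eef_rot']).as_matrix();Rh=Rt@F;gp=s['ee_pos']+Rt[:,2]*.003
out=[]
for c in('top','side'):
    im=np.mean([snap(c)[0] for _ in range(3)],0);np.save(f'im2_{c}.npy',im)
    ctr=proj(c,gp+Rh@[0,0,-.024])[0];u,v=ctr.astype(int)
    t=im[v-35:v+35,u-35:u+35].astype(np.uint8);t=cv2.resize(t,(400,400),interpolation=cv2.INTER_CUBIC)
    pts=np.array([[a*.0255,b*.046,-.024] for a,b in((-1,-1),(-1,1),(1,1),(1,-1))]);uv=(proj(c,gp+pts@Rh.T)-[u-35,v-35]+.5)*400/70
    t2=t.copy();cv2.polylines(t2,[uv.astype(np.int32)],True,(0,255,0),1)
    chp=np.array([[a*.022,b*.031,0] for a,b in((-1,-1),(-1,1),(1,1),(1,-1))]);uv=(proj(c,C+chp@Rchip.T)-[u-35,v-35]+.5)*400/70
    cv2.polylines(t2,[uv.astype(np.int32)],True,(255,0,0),1)
    out.append(t2)
cv2.imwrite('pics/g2.png',np.hstack(out)[...,::-1])
E
```

```text
6.55 [0.5421 0.0486 0.1389] [-0.1968  0.8118 -2.6064] [0.107  0.4514 0.0043]
[ 0.0014 -0.001   0.0016 -0.0011 -0.0171  0.0194]
```

View pics/g2.png

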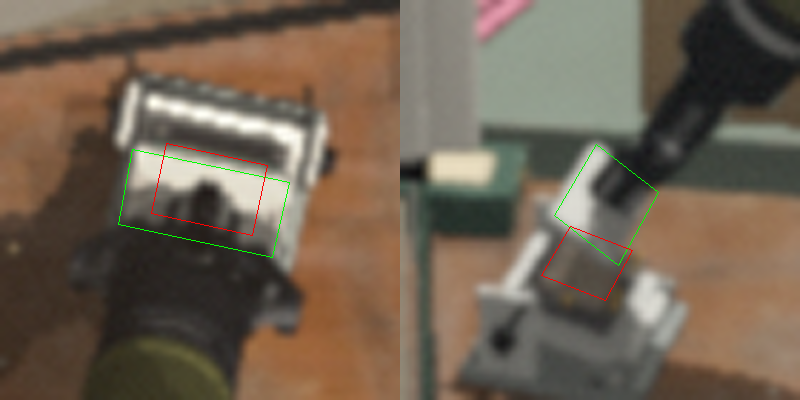

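```bash
python3 - <<'E'
from go import *
s=env.state();Rt=R.from_rotvec(s['eef_rot']).as_matrix();Rh=Rt@F;gp=s['ee_pos']+Rt[:,2]*.003
O=gp+Rh@[0,0,-.024];xs=np.arange(-.04,.04,.0005);ys=np.arange(-.065,.065,.0005);out=[]
for c in('top','side'):
    a=ortho(c,np.load(f'im2_{c}.npy'),O,Rh,xs,ys);g=a.sum(2)/3
    out.append(cv2.resize(a[::-1,::-1].clip(0,255).astype(np.uint8),None,fx=1.5,fy=1.5))
    for lo,hi in((.004,.012),(.012,.02)):
        p=g[(xs>lo)&(xs<hi)].mean(0)
        print(c,lo,'y ends',cross(ys,p,-.056,-.036,True)*1e3,cross(ys,p,.036,.056,False)*1e3)
    for lo,hi in((-.04,-.02),(.02,.04)):
        p=g[:,(ys>lo)&(ys<hi)].mean(1);print(c,lo,'upper edge',cross(xs,p,.015,.036,False)*1e3,'lower',cross(xs,p,-.036,-.015,True)*1e3)
    p=g[(xs>.008)&(xs<.02)].mean(0);print(np.round(p[::8]))
cv2.imwrite('pics/g3.png',np.hstack(out)[...,::-1])
E
```

```text
top 0.004 y ends -47.60709267854689 45.868215799331765
top 0.012 y ends -49.244003534317 45.24184334278116
top -0.04 upper edge 29.89565086364752 lower -19.528755307197553
top 0.02 upper edge 29.828799307346404 lower -19.328303366899473
[106. 107. 135. 162. 180. 205. 214. 215. 218. 218. 219. 219. 213. 196.
 167. 119. 102. 107. 157. 198. 212. 214. 208. 208. 211. 212. 208. 173.
 104.  66.  54.  51.  51.]
side 0.004 y ends -43.767174601554856 48.70876255631457
side 0.012 y ends -46.25976817309855 49.37430018186579
side -0.04 upper edge 29.632442325353683 lower nan
side 0.02 upper edge 29.012496510520638 lower -26.636074930429448
[ 75.  64.  59.  62.  75.  94. 109. 119. 120. 118. 115. 110. 106. 103.
 102. 105. 117. 139. 164. 185. 197. 203. 207. 210. 211. 211. 208. 199.
 180. 151. 122. 104.  95.]
```

View pics/g3.png

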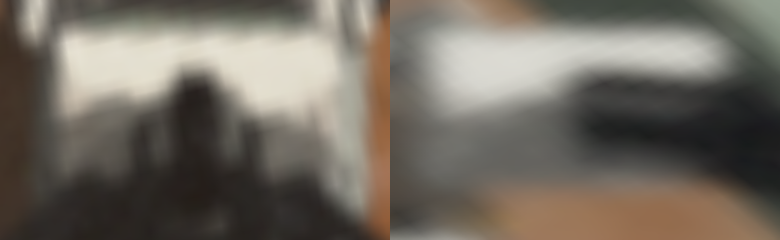

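```bash
python3 - <<'E'
from go import *
for z in(.012,.006):
  g,Rh=lid(.25,x0=-.0205,z0=z,y0=.0006);print(z,rowfor(g,Rh))
E
```

```text
0.012 [ 0.0019  0.0005  0.0227 -0.0061  0.9452  0.0082]
0.006 [ 0.004   0.0006  0.0283 -0.0061  0.9452  0.0082]
```

>>> drive_tool --pt "0.001 0.0005 0.01 0 0.5 0" --pt "0.0019 0.0005 0.0227 0 0.945 0" --pt "0.004 0.0006 0.0275 0 0.945 0" --pt "0.004 0.0006 0.0275 0 0.945 0" --pt "0.004 0.0006 0.0275 0 0.945 0"

```text
t: 7.35
ee_pos: [0.5518, 0.0457, 0.1133]
eef_rot: [0.251, 2.647, -0.066]
ft_force: [-0.6, 0.8, -0.7]
opening: 0.0151
```

```bash
cat > st.py <<'E'
from go import *
import sys
fs=[];ts=[]
for _ in range(4):
    eyes.read_camera('side');s=env.state();fs.append(s['ft_force']);ts.append(s['wrist_torque'])
f=np.mean(fs,0)-[0,0,-2.55];Rt=R.from_rotvec(s['eef_rot']).as_matrix();Rh=Rt@F;gp=s['ee_pos']+Rt[:,2]*.003
M=Rchip.T@Rh;t=np.arctan2(M[2,0],M[0,0]);le=Rchip.T@(gp+Rh@[-.0255,0,-.034]-C);ue=Rchip.T@(gp+Rh@[.0255,0,-.034]-C)
print('t',s['t'],'F chip',Rchip.T@f,'tq world',np.mean(ts,0),'lid',t,'roll/yaw',R.from_matrix(M).as_rotvec(),'edge mm',le*1e3,'upper',ue*1e3,'open',s['opening'])
def tgt(t,x0,z0,y0=.0006): g,Rh=lid(t,x0,z0,y0);return rowfor(g,Rh)
E
python3 - <<'E'
from st import *
print(tgt(.25,-.0205,.003),tgt(.25,-.0205,0),tgt(.25,-.0235,0))
E
```

```text
t 7.55 F chip [ 0.1483 -0.0037  0.0156] tq world [0.0621 0.3963 0.0033] lid 0.2492310615768953 roll/yaw [-0.0013 -0.2492  0.0013] edge mm [-21.716    0.3308   6.5089] upper [27.7081  0.4057 19.0885] open 0.015015313463904742
[-0.0003  0.0002  0.0037 -0.0105 -0.0073  0.014 ] [ 0.0005  0.0002  0.0066 -0.0105 -0.0073  0.014 ] [ 0.0034  0.0002  0.0058 -0.0105 -0.0073  0.014 ]
```

>>> drive_tool --pt "0.0005 0 0.002 0 0 0" --pt "0.001 0 0.004 0 0 0" --pt "0.001 0 0.004 0 0 0" --pt "0.001 0 0.004 0 0 0"

```text
t: 7.95
ee_pos: [0.5538, 0.0458, 0.1096]
eef_rot: [0.251, 2.646, -0.064]
ft_force: [-0.5, -0.3, -2.4]
opening: 0.0152
```

```bash
python3 st.py
```

```text
t 8.15 F chip [0.3075 0.0439 0.3569] tq world [0.0845 0.3781 0.0043] lid 0.24908479582108614 roll/yaw [-0.0011 -0.2491  0.0007] edge mm [-21.138    0.3972   2.1118] upper [28.2881  0.4406 14.6841] open 0.015199321940141043
```

>>> drive_tool --pt "0.00025 0 0.001 0 0 0" --pt "0.00025 0 0.001 0 0 0" --pt "0.00025 0 0.001 0 0 0"

```text
t: 8.45
ee_pos: [0.5541, 0.0458, 0.1086]
eef_rot: [0.251, 2.646, -0.064]
ft_force: [1.0, 0.2, -2.1]
opening: 0.0157
```

```bash
python3 st.py
```

```text
t 8.65 F chip [ 0.2151 -0.1599  0.9806] tq world [ 0.0716  0.3978 -0.0193] lid 0.24903805675256416 roll/yaw [-0.0011 -0.249   0.0008] edge mm [-21.1744   0.395    1.0753] upper [28.2522  0.4411 13.6454] open 0.015493795586879956
```

>>> drive_tool --pt "0.0002 0 0.0008 0 0 0" --pt "0.0002 0 0.0008 0 0 0" --pt "0.0002 0 0.0008 0 0 0"

```text
t: 8.95
ee_pos: [0.5543, 0.0457, 0.1079]
eef_rot: [0.251, 2.646, -0.064]
ft_force: [-0.1, -0.6, -2.1]
opening: 0.0152
```

```bash
python3 st.py
```

```text
t 9.15 F chip [ 0.0069 -0.3562  0.3852] tq world [ 0.0846  0.3587 -0.    ] lid 0.2490318494369847 roll/yaw [-0.0011 -0.249   0.0007] edge mm [-21.1696   0.3957   0.2523] upper [28.2571  0.4391 12.822 ] open 0.015152379113248076
```

>>> drive_tool --pt "0.0002 0 0.0008 0 0 0" --pt "0.0002 0 0.0008 0 0 0" --pt "0.0002 0 0.0008 0 0 0"

```text
t: 9.45
ee_pos: [0.5545, 0.0457, 0.1073]
eef_rot: [0.251, 2.645, -0.064]
ft_force: [-0.8, 0.8, 2.7]
opening: 0.0151
```

```bash
python3 st.py
```

```text
t 9.65 F chip [-0.7307 -0.1905  5.4935] tq world [-0.0006  0.4293 -0.0367] lid 0.24938511316231027 roll/yaw [-0.0011 -0.2494  0.0007] edge mm [-21.0414   0.4179  -0.4076] upper [28.3808  0.4617 12.1796] open 0.015214519039601094
```

>>> drive_tool --pt "0.0005 0 -0.0004 0 0 0" --pt "0.0012 0 -0.0006 0 0 0" --pt "0.0019 0 -0.0008 0 0 0" --pt "0.0019 0 -0.0008 0 0 0"

```text
t: 10.05
ee_pos: [0.5532, 0.0463, 0.1073]
eef_rot: [0.251, 2.644, -0.063]
ft_force: [0.2, 0.3, 0.8]
opening: 0.0152
```

```bash
python3 st.py
```

```text
t 10.25 F chip [2.064  0.2405 3.708 ] tq world [ 0.0155 -0.073   0.0253] lid 0.2501418822266334 roll/yaw [-0.0006 -0.2501  0.0008] edge mm [-22.521    0.6945  -0.0983] upper [26.8917  0.736  12.5263] open 0.015328412323478414
```

>>> drive_tool --pt "0.0007 0 -0.0002 0 0 0" --pt "0.0007 0 -0.0002 0 0 0"

```text
t: 10.45
ee_pos: [0.5511, 0.0461, 0.1064]
eef_rot: [0.252, 2.647, -0.065]
ft_force: [1.3, 0.4, 0.6]
opening: 0.0151
```

```bash
python3 st.py
```

```text
t 10.65 F chip [0.402  0.042  2.8679] tq world [0.0651 0.206  0.0157] lid 0.24769083218822924 roll/yaw [-0.0017 -0.2477  0.0007] edge mm [-24.7795   0.1251  -0.4827] upper [24.664   0.1719 12.0208] open 0.01525645920794649
```

>>> drive_tool --pt "0.0007 0 -0.0002 0 0 0" --pt "0.0007 0 -0.0002 0 0 0"

```text
t: 10.85
ee_pos: [0.5506, 0.0462, 0.1062]
eef_rot: [0.251, 2.647, -0.065]
ft_force: [0.7, 0.2, -1.1]
opening: 0.0153
```

```bash
python3 st.py
```

```text
t 11.05 F chip [ 0.8672 -0.3768  1.6198] tq world [ 0.0649  0.2909 -0.0272] lid 0.24822272522915206 roll/yaw [-0.0015 -0.2482  0.0007] edge mm [-25.0663   0.231   -0.4414] upper [24.3706  0.2734 12.0883] open 0.015310241415664321
```

>>> drive_tool --pt "0.0007 0 -0.0001 0 0 0" --pt "0.0007 0 -0.0001 0 0 0"

```text
t: 11.25
ee_pos: [0.5506, 0.0465, 0.1064]
eef_rot: [0.251, 2.646, -0.064]
ft_force: [0.2, -0.8, -1.0]
opening: 0.0153
```

```bash
python3 st.py
```

```text
t 11.45 F chip [1.052  0.0747 0.5966] tq world [ 0.0224  0.2254 -0.0362] lid 0.2491798490714878 roll/yaw [-0.001  -0.2492  0.0008] edge mm [-25.2568   0.4579  -0.2897] upper [24.168   0.5051 12.2873] open 0.015394369796634987
```

>>> drive_tool --pt "0.0007 0 -0.0001 0 0 0" --pt "0.0007 0 -0.0001 0 0 0"

```text
t: 11.65
ee_pos: [0.5503, 0.0466, 0.1064]
eef_rot: [0.251, 2.645, -0.064]
ft_force: [2.2, -1.0, -2.7]
opening: 0.0153
```

```bash
python3 st.py
```

```text
t 11.85 F chip [ 3.1813 -0.7932  0.5397] tq world [-0.1619 -0.0985 -0.0783] lid 0.249921344111515 roll/yaw [-0.0009 -0.2499  0.0007] edge mm [-25.4618   0.5138  -0.2308] upper [23.9537  0.5551 12.3829] open 0.015501585687689619
```

```bash
cat > cl.py <<'E'
from st import *
d=.0017
def lid2(t,x0,z0,y0=.0006):
    Rh=Rchip@R.from_euler('y',-t).as_matrix()
    return C+Rchip@[x0,y0,z0]+Rh@[.0255-d,0,.034],Rh
def tgt2(t,x0,z0,y0=.0006): g,Rh=lid2(t,x0,z0,y0);return rowfor(g,Rh)
E
python3 - <<'E'
from cl import *
np.set_printoptions(precision=5,suppress=True)
for t in(.25,.2,.15,.1,.05,.0): print(t,tgt2(t,-.0255+.007*np.tan(t),-.0002).tolist())
E
```

```text
t 12.05 F chip [ 3.4505 -1.1998 -0.0128] tq world [-0.1977 -0.2111 -0.064 ] lid 0.24987407289269667 roll/yaw [-0.0008 -0.2499  0.0007] edge mm [-25.5121   0.534   -0.2426] upper [23.904   0.5763 12.3688] open 0.015370943132205609
0.25 [-0.0, 0.0, 0.0004, -0.0069, -0.0012, 0.0079]
0.2 [-0.0015, 0.0, 0.0015, -0.0071, 0.4763, 0.0078]
0.15 [-0.0029, 0.0, 0.0028, -0.0073, 0.9537, 0.0076]
0.1 [-0.0043, 0.0, 0.0041, -0.0075, 1.4312, 0.0074]
0.05 [-0.0055, 0.0, 0.0055, -0.0077, 1.9087, 0.0072]
0.0 [-0.0067, 0.0, 0.007, -0.0079, 2.3861, 0.007]
```

>>> drive_tool --pt "0.0 0 0.0006 0 0 0" --pt "0.0 0 0.0006 0 0 0" --pt "0.0 0 0.0006 0 0 0"

```text
t: 12.35
ee_pos: [0.5504, 0.0466, 0.1061]
eef_rot: [0.251, 2.645, -0.064]
ft_force: [2.3, -0.5, 3.3]
opening: 0.0156
```

```bash
python3 - <<'E'
from st import *
out=[]
for c in('top','side'):
    im,_=snap(c);u,v=proj(c,C)[0].astype(int);out.append(cv2.resize(im[v-28:v+22,u-25:u+25],(400,400),interpolation=cv2.INTER_CUBIC))
cv2.imwrite('pics/g4.png',np.hstack(out)[...,::-1])
E
```

```text
t 12.55 F chip [ 3.5305 -0.8039  4.5844] tq world [-0.1921 -0.2715 -0.0979] lid 0.2499128498118252 roll/yaw [-0.0008 -0.2499  0.0008] edge mm [-25.4459   0.5379  -0.7301] upper [23.9697  0.5818 11.8832] open 0.015162169713730403
```

View pics/g4.png

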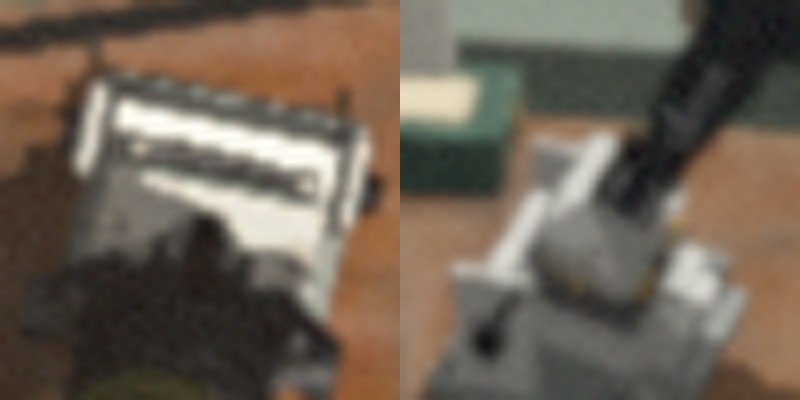

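>>> drive_tool --pt "-0.0007 0 0.0004 0 0.24 0" --pt "-0.0015 0 0.0009 0 0.477 0" --pt "-0.0022 0 0.0015 0 0.715 0" --pt "-0.0029 0 0.0022 0 0.954 0" --pt "-0.0029 0 0.0022 0 0.954 0"

```text
t: 13.15
ee_pos: [0.5543, 0.046, 0.1052]
eef_rot: [0.262, 2.744, -0.052]
ft_force: [1.7, 0.3, 2.6]
opening: 0.0154
```

```bash
python3 - <<'E'
from cl import *
print(((Rchip.T@(gp+Rh@[-.0255+d,0,-.034]-C))*1e3))
for t in(.15,.1,.05,.0): print(t,tgt2(t,-.0255+.007*np.tan(t),-.0002).tolist())
E
```

```text
t 13.35 F chip [4.1586 0.3884 5.519 ] tq world [-0.05   -0.4676 -0.0439] lid 0.15090818154113275 roll/yaw [-0.0007 -0.1509  0.0009] edge mm [-26.1138   0.65    -0.4706] upper [24.3065  0.6962  7.1966] open 0.015612176287511385
[-24.4331   0.6515  -0.215 ]
0.15 [-0.0, -0.0001, 0.0, -0.0056, 0.0087, 0.0087]
0.1 [-0.0015, -0.0001, 0.0012, -0.0058, 0.4861, 0.0085]
0.05 [-0.0029, -0.0001, 0.0025, -0.006, 0.9636, 0.0084]
0.0 [-0.0042, -0.0001, 0.0038, -0.0062, 1.4411, 0.0082]
```

>>> drive_tool --pt "-0.0007 0 0.0006 0 0.24 0" --pt "-0.0015 0 0.0011 0 0.48 0" --pt "-0.0022 0 0.0017 0 0.72 0" --pt "-0.0029 0 0.0024 0 0.955 0" --pt "-0.0029 0 0.0024 0 0.955 0"

```text
t: 13.85
ee_pos: [0.5578, 0.0453, 0.1041]
eef_rot: [0.271, 2.843, -0.04]
ft_force: [2.5, 0.4, 3.8]
opening: 0.0153
```

```bash
python3 - <<'E'
from cl import *
print(((Rchip.T@(gp+Rh@[-.0255+d,0,-.034]-C))*1e3))
for t in(.05,.025,.0): print(t,tgt2(t,-.0255+.007*np.tan(t),-.0002).tolist())
E
```

```text
t 14.05 F chip [5.6459 0.9429 5.517 ] tq world [ 0.0268 -0.6855 -0.0396] lid 0.05132045703296038 roll/yaw [-0.0008 -0.0513  0.0008] edge mm [-26.6905   0.6089  -0.2039] upper [24.2424  0.6532  2.4123] open 0.015122540338799529
[-24.9927   0.6103  -0.1166]
0.05 [0.0001, -0.0001, 0.0001, -0.0077, 0.0126, 0.0083]
0.025 [-0.0006, -0.0001, 0.0007, -0.0078, 0.2513, 0.0082]
0.0 [-0.0014, -0.0001, 0.0013, -0.0079, 0.4901, 0.0081]
```

>>> drive_tool --pt "-0.0006 0 0.0006 0 0.24 0" --pt "-0.0012 0 0.0011 0 0.48 0" --pt "-0.0012 0 0.0011 0 0.48 0"

```text
t: 14.35
ee_pos: [0.5595, 0.0449, 0.1036]
eef_rot: [0.275, 2.892, -0.034]
ft_force: [4.9, 0.7, 4.7]
opening: 0.0153
```

```bash
python3 - <<'E'
from cl import *
print(((Rchip.T@(gp+Rh@[-.0255+d,0,-.034]-C))*1e3))
E
```

```text
t 14.55 F chip [6.598  1.1285 5.556 ] tq world [-0.0801 -0.9506 -0.0531] lid 0.001830037851236479 roll/yaw [-0.0008 -0.0018  0.0007] edge mm [-26.9828   0.577    0.0127] upper [24.0171  0.6126  0.106 ] open 0.015607947564840916
[-25.2828   0.5781   0.0158]
```

>>> drive_tool --pt "-0.0004 0 0.0 0 0 0" --pt "-0.0008 0 0.0005 0 0 0" --pt "-0.0008 0 0.001 0 0 0" --pt "-0.0008 0 0.001 0 0 0" --pt "-0.0008 0 0.001 0 0 0"

```text
t: 15.05
ee_pos: [0.5598, 0.0449, 0.1026]
eef_rot: [0.275, 2.893, -0.034]
ft_force: [3.9, 0.2, 6.2]
opening: 0.015
```

```bash
python3 st.py
```

```text
t 15.25 F chip [6.2735 1.647  6.8022] tq world [ 0.0414 -0.8094 -0.0301] lid -5.0331252484454124e-05 roll/yaw [-0.0009  0.0001  0.0006] edge mm [-26.9182   0.5857  -1.005 ] upper [24.0818  0.6175 -1.0075] open 0.015402625331179785
```

>>> drive_tool --pt "0 0 0.0005 0 0 0" --pt "0 0 0.001 0 0 0" --pt "0 0 0.001 0 0 0" --pt "0 0 0.001 0 0 0"

```text
t: 15.65
ee_pos: [0.5599, 0.0448, 0.1018]
eef_rot: [0.275, 2.893, -0.034]
ft_force: [4.1, 0.9, 7.1]
opening: 0.0152
```

```bash
python3 st.py
```

```text
t 15.85 F chip [6.1817 1.3807 8.3839] tq world [ 0.0432 -0.746  -0.0326] lid -3.124617069680909e-05 roll/yaw [-0.0009  0.      0.0006] edge mm [-26.9382   0.5817  -1.8913] upper [24.0618  0.6132 -1.8929] open 0.015720300556673044
```

>>> drive_tool --pt "-0.0004 0 0.0001 0 0.1 0" --pt "-0.0008 0 0.0001 0 0.15 0" --pt "-0.0008 0 0.0001 0 0.15 0"

```text
t: 16.15
ee_pos: [0.5605, 0.0447, 0.1018]
eef_rot: [0.277, 2.909, -0.032]
ft_force: [3.1, 0.9, 6.6]
opening: 0.0154
```

```bash
cat >> st.py <<'E'
tq=np.mean(ts,0);tt=Rchip.T@(tq-[.03,.2,0]);fc=Rchip.T@f
print('cop x mm (L=.165/.175/.185):',[round(-(tt[1]+L*fc[0])/fc[2]*1e3,1) for L in(.165,.175,.185)],'cop y',[round((tt[0]-L*fc[1])/fc[2]*1e3,1) for L in(.165,.185)])
E
python3 st.py
```

```text
t 16.35 F chip [4.57   1.3306 8.4793] tq world [ 0.0268 -0.8495 -0.0196] lid -0.016124468800750805 roll/yaw [-0.001   0.0161  0.0007] edge mm [-27.0247   0.5621  -1.5734] upper [23.9687  0.5971 -2.3957] open 0.015292509101072228
cop x mm (L=.165/.175/.185): [np.float64(32.7), np.float64(27.3), np.float64(21.9)] cop y [np.float64(-4.1), np.float64(-7.2)]
```

>>> drive_tool --pt "0.0 0 0 0 -0.05 0" --pt "0.0 0 0 0 -0.09 0" --pt "0.0 0 0 0 -0.09 0"

```text
t: 16.65
ee_pos: [0.5602, 0.0447, 0.1017]
eef_rot: [0.276, 2.9, -0.033]
ft_force: [3.1, 1.1, 7.0]
opening: 0.0154
```

```bash
python3 st.py
```

```text
t 16.85 F chip [4.8777 1.493  8.7862] tq world [ 0.1141 -0.7511 -0.0176] lid -0.0072689255021316426 roll/yaw [-0.001   0.0073  0.0006] edge mm [-27.0093   0.5471  -1.8614] upper [23.9893  0.5776 -2.2321] open 0.015121763534210632
cop x mm (L=.165/.175/.185): [np.float64(12.9), np.float64(7.3), np.float64(1.8)] cop y [np.float64(0.5), np.float64(-2.9)]
```

>>> drive_tool --pt "0 0 0 0 0 0" --pt "0 0 0 0 0 0" --pt "0 0 0 0 0 0" --pt "0 0 0 0 0 0" --pt "0 0 0 0 0 0"

```text
t: 17.35
ee_pos: [0.5602, 0.0447, 0.1017]
eef_rot: [0.276, 2.9, -0.033]
ft_force: [3.3, 0.2, 7.0]
opening: 0.0149
```

```bash
python3 - <<'E'
from st import *
out=[]
for c in('top','side'):
    im,_=snap(c);u,v=proj(c,C)[0].astype(int);out.append(cv2.resize(im[v-28:v+22,u-25:u+25],(400,400),interpolation=cv2.INTER_CUBIC))
cv2.imwrite('pics/g5.png',np.hstack(out)[...,::-1])
E
```

```text
t 17.55 F chip [4.9365 1.9048 8.1765] tq world [ 0.1084 -0.7574 -0.0233] lid -0.0072975248151769785 roll/yaw [-0.001   0.0073  0.0006] edge mm [-27.0104   0.5424  -1.8699] upper [23.9883  0.5735 -2.242 ] open 0.01537441047429523
cop x mm (L=.165/.175/.185): [np.float64(13.6), np.float64(7.5), np.float64(1.5)] cop y [np.float64(-8.5), np.float64(-13.1)]
```

View pics/g5.png

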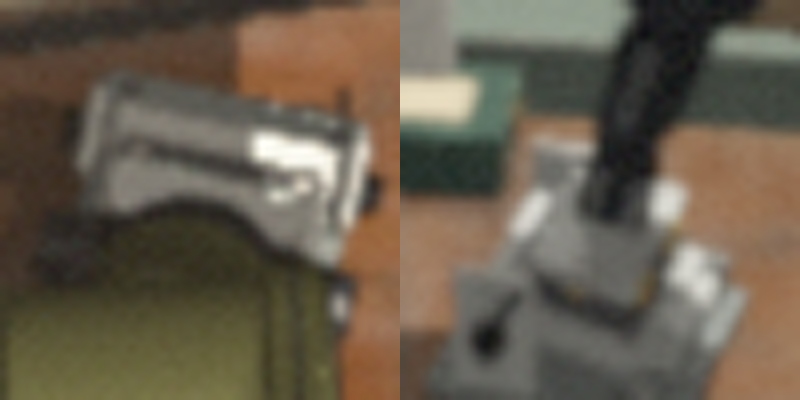

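Both views show the plate lying parallel to the stage between the cheeks. In the side view the brass pins sit at its lower edge, around (575,290) and (645,290). The force is steady at about 8 N, so I'm handing in.

```bash
python3 -c "
from plant import env
env.job_done();print(env.state()['t'])"
```

```text
the job is handed in; nothing more can be done
the job is handed in; nothing more can be done
```

I mounted the slide on the chip and handed the job in at about 17.6 s, with the arm still gripping the handle and pressing. No verdict was reported.

- **Order:** I lifted the holder by its handle. I set the lower glass edge on the chip about 0.25 rad open, with the upper edge roughly 12 mm up, and slid it down to the pins. Then I closed it like a lid and pressed in small steps. The raised plate's side leans over the pins, so the glass edge stayed 1–2 mm short of them until closing brought it down.
- **Press:** The last reading was a steady 8.2–8.8 N along the slope normal. I estimate the platen about 2.6–3.1 mm down out of 6. That comes from the force and the press depth; the platen itself was hidden. Friction on the pins could put the true travel slightly lower.
- **Alignment:** The glass edge is about 0.2 mm from its nominal place at the pins, with about 5 N against them. That figure assumes the holder had shifted 1.7 mm in the grip, which I inferred from where it met the pins. Sideways it is within about 1 mm of centre, with yaw under 0.002 rad.
- **Flushness:** I trimmed the tilt by wrist torque; it ended 0.007 rad from the slope fitted from the images, which is within that fit's error. The pressure centre along the slope is about 7 ± 6 mm from the middle.
- **Weaker checks:** The sideways pressure-centre estimate moved from about 0 to about −10 mm between the last two readings. The two cameras also disagreed by about 3 mm on sideways position, so I aligned the plate to the chip within each camera.
- **Bystanders:** The arm's path stayed clear of the jars, dish, loupe and specimen, but I did not measure them again afterwards.

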